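# Clear the mixing slab and present the dipper well-up

### The arm

A 6-joint arm with a two-finger parallel gripper is mounted at the origin on the work surface. World frame = base frame: x ahead of the robot, y to its left, z up, the work surface at z = 0. Lengths are in m, angles in rad, forces in N, time in s.
With the tool pointing down it reaches from about 0.3 to 1 m from the base axis. Payload 5.1 kg.
Tool frame: the origin (TCP) lies midway between the tips of the shut fingers; the grasp point (between the pads) lies 19 mm behind it; y points along the fingers, x is the direction in which the jaws open and shut, and the axes are right-handed (so a half turn about y gives the same grasp; the last joint's range is limited). The gripper opens to 95 mm and grips with 3 to 60 N. Pads are 20 mm wide; open, the fingers measure 119 mm over their backs; the gripper's body (75 mm by 180 mm) begins 59 mm behind the grasp point.
Start: joints at [1.111, 0.124, 1.65, -0, 1.367, -0.083], TCP at [0.239, 0.604, 0.215] pointing down, gripper open.
Joint ranges: [-2.61, 2.61], [-1.02, 2.33], [0.03, 2.71], [-1.35, 4.49], [0.32, 2.68], [-2.91, 2.91]. Speed limits (rad/s): [2.57, 2.57, 3.14, 3.14, 3.14, 3.14].

### API

Orientations are given as a unit quaternion [x, y, z, w].
In Python, from rig import readout, vision, manip gives the robot as it stands.
- The arm moves only by the shell command python3 -m creep 'ROWS'. ROWS is JSON, one flat list of numbers, 7 for each row, row after row: the turn, a rotation vector about the world's x, y, z in units of 5 degrees (1.0 is 5 degrees), then the shift along the world's x, y, z in units of 30 mm (1.0 is 30 mm), then the opening in per cent of the stroke, from 0 (shut) to 100 (fully open). In form: [rx, ry, rz, tx, ty, tz, hand, rx, ry, rz, tx, ty, tz, hand, ...]. A call has 1 to 8 rows; each row shifts and turns the commanded pose from where the row before left it; what a row does not reach is not made up. A row lasts 1/8 s, in which the tool goes at most 62.5 mm and 10.7 degrees, less where a joint would pass 70% of its speed; a pose out of reach is approached as far as the arm can. A call with a number of a shift or a turn outside -1 to 1 is refused whole. A call with a gripper value outside its range is refused whole. The fingers move at their own pace and stop on an object; the grip force is fixed at half the most. Time passes only in rows, so rows that do not move let the fingers close. It gives the time, the measured TCP pose, the force and the opening at its end, in the units of the state.
- readout.get_obs(): the state, without advancing time (a new reading comes with each control period).
- vision.grab_frame(name): name is "scene" or "top" or "wrist"; returns a dict with "image" (480x640x3 uint8, red, green, blue), "camera_matrix" (3x3 intrinsics, pixels), "dist_coeffs" ([k1, k2, p1, p2, k3] as OpenCV has them; the pictures are not rectified), "T" (4x4, takes a point from camera to world coordinates); the wrist camera has in their place "mount" (4x4, takes a point from camera to tool coordinates, whose origin is the TCP and whose axes are the tool frame's). Camera axes: x right, y up, looking along -z (the intrinsics and any distortion apply to the point x, -y, -z); pixel columns grow to the right and rows downward; lengths in m; the calibration is good to about 2 mm. A picture is of the moment at which its call begins: read the wrist's pose just before it. There is no depth.
- manip.finish_job(): hands the job in, once; it reports no verdict.
Trained networks look in a picture, given as the dict that the camera call returned (one of the last four; its "shot" number tells which), for a name from the list of things; names that differ only in an ending like _2 or _b are one class to them, and where a whole thing is asked for, a point or a joint stands for the part that bears it (a point fixed in the world has none). Each returns a list of dicts, best first, with "score" (0 to 1); they miss things now and then, are a little off and sometimes report something else, mostly with a low value. They report only what shows in the picture. A call takes as long as a camera call.
- vision.cut_out(picture, thing): "mask" (480x640 bool, what is visible of it) and "bbox" ([left, top, width, height] in pixels, round what is visible of it).
- vision.mark_of(picture, thing): "position" ([column, row] in pixels: a listed point, or the origin of a listed thing).
The state is a dict: "time_s": time; "qpos": joint angles; "dq": joint speeds; "effort": joint torques, N m; "eef_pos": TCP position; "eef_rot": TCP orientation; "force": force on the tool from outside, world axes, zero at the start; "moment": the same for the moment, N m; "finger_gap": finger opening in m.
Only numpy, scipy, OpenCV 4.12 (cv2) and the standard library are available. Lean on these libraries where they do the work, as an engineer would, in place of code of your own. Each camera call takes 0.05 s, during which the arm holds its last target. There are 200 camera calls.

### The job

Using the scraper block, and not the gripper itself, sweep the four crusts of dried paint off the marble slab into the aluminium tray at its end, and stand the scraper back upright on the bare table, clear of slab and tray. Then pick up the white dipper block, turn it over so that its blind well faces straight up, and finish still holding it level and still, about 10 cm above the middle of the slab, ready to be filled. Leave the dipper alone until the crusts are in the tray, and do not disturb the other things on the table.

Things in the scene. Friction and masses are not known exactly. Their poses are not given: they have to be found in the camera images.
- slab: white marble mixing slab, fixed to the table, 150 mm (its x) by 200 mm (its y), 24 mm thick. Origin: centre of its underside, on the table; z up.
- tray: shallow open aluminium tray, fixed, 180 mm (its x) by 100 mm (its y), walls 3 mm thick and 15 mm high (9 mm lower than the slab's top), lying along the whole +y end of the slab, 1 mm from it and with the same heading. Origin: centre of its underside; z up.
- scraper: scraper block standing on its edge: black rubber foot 150 mm long (its x), 26 mm thick (its y), 22 mm high, and above it a pale wooden grip 110 mm long, 22 mm thick, from 22 to 64 mm above the underside; about 180 g. It is the same on both sides. Origin: centre of its underside; z up.
- crust0: grey crust of dried paint lying on the slab, 26 x 22 mm, 10 mm high, about 12 g (one of four alike). Origin: centre of its underside.
- crust1: grey crust of dried paint lying on the slab, 26 x 22 mm, 10 mm high, about 12 g (one of four alike). Origin: centre of its underside.
- crust2: grey crust of dried paint lying on the slab, 26 x 22 mm, 10 mm high, about 12 g (one of four alike). Origin: centre of its underside.
- crust3: grey crust of dried paint lying on the slab, 26 x 22 mm, 10 mm high, about 12 g (one of four alike). Origin: centre of its underside.
- dipper: dipper: a white glazed ceramic block, 40 x 40 mm square and 60 mm long, about 170 g, lying on one long side on the table; its origin is the centre of the block, 20 mm above the table. The long axis is its x. In the end face towards its +x is a round blind well, 24 mm across and 36 mm deep; the other end is solid. It may lie with the well facing any way along the table.
- jar: bystander: amber glass jar with a steel lid, 60 mm across, 85 mm tall. Origin: centre of its underside.
- tin: bystander: small round paint tin, 52 mm across, 45 mm tall. Origin: centre of its underside.
- knife: bystander: palette knife lying flat, 200 mm long. Origin: under its middle.
- brush: bystander: paint brush lying flat, 200 mm long. Origin: under its middle.
- wedge: bystander: flat pale wooden canvas wedge, 70 x 30 x 14 mm. Origin: centre of its underside.
- brush_pot: bystander: white ceramic pot full of brushes, 110 mm across, pot 110 mm, brushes up to 260 mm tall. Origin: centre of its underside.

How it is judged:
On the way, in this order (a step that is already met when the one before it is completed fails the run):
1. the scraper is lifted in the gripper, the dipper not yet moved (contact force between the fingers and scraper above 1 N and height (world z) of scraper above 0.015 m and distance of dipper from where it was at the start of the episode below 0.03 m), for 0.2 s.
2. all four crusts lie in the tray, the dipper not yet moved (30 mm) (x of crust0 in the frame of tray between -0.095 and 0.095 m and y of crust0 in the frame of tray between -0.052 and 0.052 m and height (world z) of each of crust0, crust1, crust2, crust3 below 0.022 m and x of crust1 in the frame of tray between -0.095 and 0.095 m and y of crust1 in the frame of tray between -0.052 and 0.052 m and x of crust2 in the frame of tray between -0.095 and 0.095 m and y of crust2 in the frame of tray between -0.052 and 0.052 m and x of crust3 in the frame of tray between -0.095 and 0.095 m and y of crust3 in the frame of tray between -0.052 and 0.052 m and distance of dipper from where it was at the start of the episode below 0.03 m), for 0.2 s.
3. the scraper stands upright on the bare table, let go (height (world z) of scraper below 0.012 m and angle between scraper's own z axis and vertical below 0.2 rad and horizontal distance between scraper and tray above 0.07 m and contact force between the fingers and scraper below 0.1 N), for 0.2 s.
At the end, for the whole second after the job is handed in: Crusts in the tray; scraper upright (0.2 rad) on the bare table, its middle over 70 mm from the tray's; dipper held still in the fingers, well up within 0.25 rad, its centre 70 to 210 mm above the slab's top and within 50 mm of the slab's middle seen from above (x of crust0 in the frame of tray between -0.095 and 0.095 m and y of crust0 in the frame of tray between -0.052 and 0.052 m and height (world z) of each of crust0, crust1, crust2, crust3 below 0.022 m and x of crust1 in the frame of tray between -0.095 and 0.095 m and y of crust1 in the frame of tray between -0.052 and 0.052 m and x of crust2 in the frame of tray between -0.095 and 0.095 m and y of crust2 in the frame of tray between -0.052 and 0.052 m and x of crust3 in the frame of tray between -0.095 and 0.095 m and y of crust3 in the frame of tray between -0.052 and 0.052 m and height (world z) of scraper below 0.012 m and angle between scraper's own z axis and vertical below 0.2 rad and horizontal distance between scraper and tray above 0.07 m and linear speed of scraper below 0.02 m/s and contact force between the fingers and dipper above 1 N and angle between dipper's own x axis and vertical below 0.25 rad and height (world z) of dipper between 0.094 and 0.234 m and horizontal distance between dipper and slab below 0.05 m and linear speed of dipper below 0.03 m/s and angular speed of dipper below 0.2 rad/s); the arm keeps its last pose, push and grip.
It fails at once if the gripper or arm touches a crust (contact force between any of the fingers, the arm and crust0 above 0.3 N or contact force between any of the fingers, the arm and crust1 above 0.3 N or contact force between any of the fingers, the arm and crust2 above 0.3 N or contact force between any of the fingers, the arm and crust3 above 0.3 N).
It fails at once if a bystander is moved more than 30 mm (distance of any of jar, tin, knife, brush, wedge, brush_pot from where it was at the start of the episode above 0.03 m).
It also fails if it takes over 67 s, if anything falls off the work surface, if the arm or the gripper's body presses on something with over 40 N, if the wrist force passes 120 N, or if a joint passes its speed limit or range.

## Working session

There is one attempt and no reset: what is moved stays moved. The work goes in short steps, Python scripts to look and compute and a shell command to move; the robot and the scene stay as the last step left them, time stands still between calls to the robot, and variables do not carry over. Pictures are saved under pics/ and viewed, about 8 in all and at most 12, crops included, and the job is handed in when it is done.

```bash
mkdir -p pics; ls; cat > h.py <<'E'
import numpy as np, cv2
from rig import readout, vision, manip
from scipy.spatial.transform import Rotation as R
def camT(f):
    if "T" in f: return np.array(f["T"])
    o=readout.get_obs(); T=np.eye(4); T[:3,:3]=R.from_quat(o["eef_rot"]).as_matrix(); T[:3,3]=o["eef_pos"]
    return T@np.array(f["mount"])
def p2w(f,px,z,T=None):
    T=camT(f) if T is None else T
    u=cv2.undistortPoints(np.array(px,float).reshape(-1,1,2),np.array(f["camera_matrix"]),np.array(f["dist_coeffs"])).reshape(-1,2)
    d=np.c_[u[:,0],-u[:,1],-np.ones(len(u))]@T[:3,:3].T
    return T[:3,3]+d*((z-T[2,3])/d[:,2])[:,None]
def w2p(f,P,T=None):
    T=camT(f) if T is None else T
    P=np.atleast_2d(P); c=(P-T[:3,3])@T[:3,:3]
    c=c*[1,-1,-1]
    return cv2.projectPoints(c,np.zeros(3),np.zeros(3),np.array(f["camera_matrix"]),np.array(f["dist_coeffs"]))[0].reshape(-1,2)
def save(f,n): cv2.imwrite("pics/"+n,cv2.cvtColor(f["image"],cv2.COLOR_RGB2BGR))
E
python3 - <<'E'
from h import *
o=readout.get_obs(); print(o)
H=dict(slab=0.024,tray=0.0,scraper=0.064,crust0=0.034,dipper=0.04,jar=0.085,tin=.045,knife=0.003,brush=.005,wedge=.014,brush_pot=.11)
OR=dict(slab=0,tray=0,scraper=0,crust0=.024,crust1=.024,crust2=.024,crust3=.024,dipper=.02,jar=0,tin=0,knife=0,brush=0,wedge=0,brush_pot=0)
for cam in("top","scene"):
    f=vision.grab_frame(cam); save(f,cam+"0.png"); print(cam,camT(f)[:3,3])
    for n,h in H.items():
        for m in vision.cut_out(f,n)[:5]:
            if m["score"]<.3: continue
            c,s,a=cv2.minAreaRect(np.argwhere(m["mask"])[:,::-1].astype(np.float32))
            b=cv2.boxPoints((c,s,a)); 
            print(n,round(m["score"],2),m["bbox"],p2w(f,[c],h)[0][:2].round(3),p2w(f,b,h)[:,:2].round(3).tolist())
        for m in vision.mark_of(f,n)[:4]:
            if m["score"]>.3: print("   mark",n,round(m["score"],2),np.round(m["position"]),p2w(f,[m["position"]],OR[n])[0].round(3))
E
```

```text
pics
{'time_s': 0.0, 'qpos': array([ 1.11138115e+00,  1.24462720e-01,  1.65164653e+00,  2.91166515e-05,
        1.36753691e+00, -8.26064830e-02]), 'dq': array([-9.52029433e-04, -1.54706939e-03, -7.64892332e-05, -1.87396326e-04,
       -1.32255480e-03,  1.84937266e-04]), 'effort': array([-6.69411966e-04, -4.17624915e+01, -3.59924054e+01,  7.73771689e-02,
        4.94222820e-02, -1.94114837e-04]), 'eef_pos': array([0.23890792, 0.60381116, 0.21343074]), 'eef_rot': array([ 0.58514732,  0.39686734, -0.39814141, -0.58445046]), 'force': array([0.17522633, 1.19817883, 0.05099345]), 'moment': array([ 0.02255578,  0.06478214, -0.02932225]), 'finger_gap': 0.09506506803791008}
top [0.41823215 0.09018501 1.15796466]
slab 0.62 [257.8, 234.2, 96.1, 66.4] [0.518 0.104] [[0.446, 0.204], [0.596, 0.203], [0.592, 0.003], [0.442, 0.007]]
slab 0.52 [397.3, 166.0, 20.8, 25.9] [ 0.721 -0.115] [[0.719, -0.077], [0.76, -0.116], [0.724, -0.153], [0.683, -0.114]]
   mark slab 0.65 [308. 268.] [0.518 0.099 0.   ]
tray 0.96 [208.1, 222.8, 56.0, 87.6] [0.523 0.258] [[0.434, 0.309], [0.616, 0.309], [0.613, 0.205], 
[... 3532 characters left out ...]
[[0.795, -0.34], [0.635, -0.207], [0.696, -0.168], [0.842, -0.305]]
   mark knife 0.96 [231. 366.] [ 0.742 -0.257  0.   ]
brush 0.65 [98.0, 250.2, 74.8, 34.6] [ 0.308 -0.298] [[0.294, -0.394], [0.251, -0.186], [0.322, -0.196], [0.357, -0.395]]
   mark brush 0.84 [141. 270.] [ 0.329 -0.294  0.   ]
wedge 0.59 [190.0, 251.4, 21.3, 16.0] [ 0.391 -0.159] [[0.368, -0.188], [0.331, -0.156], [0.413, -0.131], [0.446, -0.162]]
   mark wedge 0.63 [325. 235.] [0.484 0.18  0.   ]
   mark wedge 0.62 [201. 260.] [ 0.38  -0.152  0.   ]
brush_pot 0.64 [374.3, 121.7, 41.5, 77.6] [0.421 0.515] [[0.108, 0.72], [0.204, 0.858], [0.636, 0.374], [0.568, 0.282]]
   mark brush_pot 0.72 [388. 196.] [0.426 0.49  0.   ]
```

```bash
python3 - <<'E'
import cv2
a=cv2.imread("pics/top0.png")[120:400,200:560]; cv2.imwrite("pics/topc.png",cv2.resize(a,None,fx=2.1,fy=2.1,interpolation=cv2.INTER_CUBIC))
a=cv2.imread("pics/scene0.png")[190:340,80:420]; cv2.imwrite("pics/scenec.png",cv2.resize(a,None,fx=2.3,fy=2.3,interpolation=cv2.INTER_CUBIC))
E
```

```text
(no output)
```

View pics/topc.png

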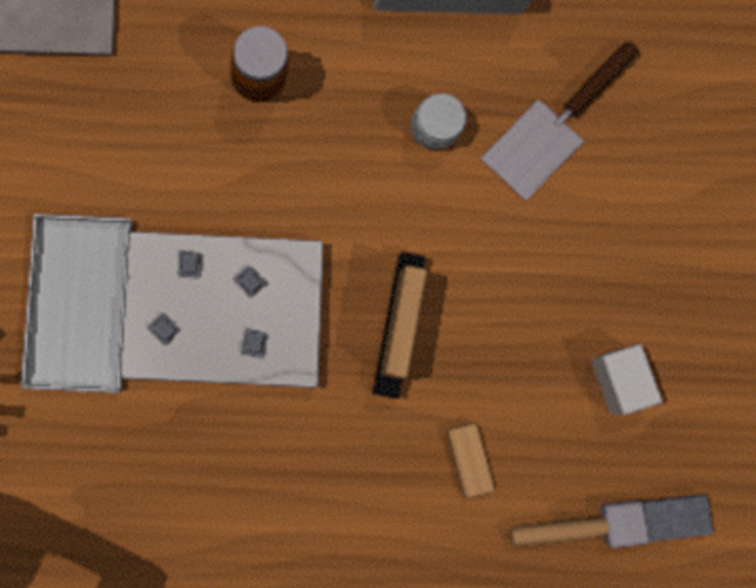

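View pics/scenec.png

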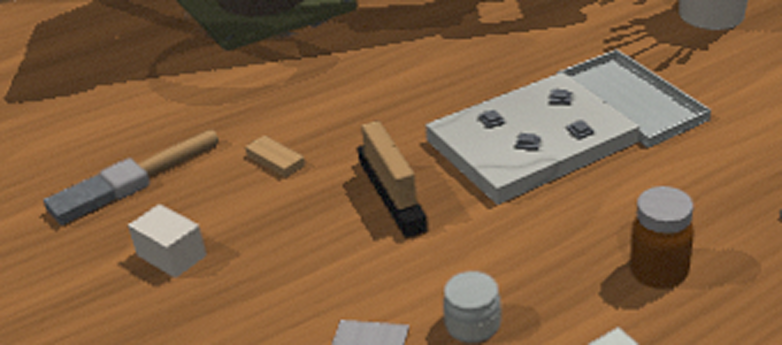

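Top view: the slab's long side lies along world y with the tray at its +y end. The scraper stands along x, at about −9°. No well shows on the visible dipper faces, so it probably faces −x; I'll check that up close. Next I retreat from the brush pot and swing towards the scraper.

```bash
cat >> h.py <<'E'
def tool():
    o=readout.get_obs(); M=R.from_quat(o["eef_rot"]).as_matrix()
    print("t",round(o["time_s"],2),"pos",o["eef_pos"].round(4),"approach",M[:,1].round(3),"jaw",M[:,0].round(3),"jawdeg",round(np.degrees(np.arctan2(M[1,0],M[0,0])),1),"q",o["qpos"].round(2),"F",np.round(o["force"],1),"gap",round(o["finger_gap"],4))
    return o,M
def goto(p,jaw_deg,appr=(0,0,-1)):
    o,M=tool(); y=np.array(appr,float); x=np.array([np.cos(np.radians(jaw_deg)),np.sin(np.radians(jaw_deg)),0]); x-=y*(x@y); x/=np.linalg.norm(x)
    G=np.c_[x,y,np.cross(x,y)]
    print("shift units",((np.array(p)-o["eef_pos"])/.03).round(2),"rot units",(np.degrees(R.from_matrix(G@M.T).as_rotvec())/5).round(2))
E
python3 -c "
from h import *
goto([.5,-.072,.25],81); goto([.5,-.072,.25],-99)"
python3 -m creep '[0,0,0,0,-1,1,100, 0,0,0,0,-1,1,100, 0,0,0,0,-1,1,100, 0,0,0,0,-1,0.5,100, 0,0,0,0,-1,0,100, 0,0,0,0,-1,0,100, 0,0,0,0,-1,0,100, 0,0,0,0,-1,0,100]'
```

```text
t 2.3 pos [0.2392 0.6044 0.2147] approach [ 0.  0. -1.] jaw [0.368 0.93  0.   ] jawdeg 68.4 q [ 1.11  0.12  1.65  0.    1.37 -0.08] F [-0.6 -0.8 -0.4] gap 0.0952
shift units [  8.69 -22.55   1.18] rot units [-0.    0.    2.52]
t 2.3 pos [0.2392 0.6044 0.2147] approach [ 0.  0. -1.] jaw [0.368 0.93  0.   ] jawdeg 68.4 q [ 1.11  0.12  1.65  0.    1.37 -0.08] F [-0.6 -0.8 -0.4] gap 0.0952
shift units [  8.69 -22.55   1.18] rot units [  0.     0.   -33.48]
time_s: 3.3
eef_pos: [0.2391, 0.3634, 0.3198]
eef_rot: [-0.585, -0.398, 0.397, 0.585]
force: [0.7, -0.4, 0.6]
finger_gap: 0.0952
```

```bash
python3 -m creep '[0,0,0.3,0.4,-1,0,100, 0,0,0.3,0.4,-1,0,100, 0,0,0.3,0.6,-1,0,100, 0,0,0.3,0.6,-1,-0.2,100, 0,0,0.3,0.6,-1,-0.2,100, 0,0,0.3,0.6,-1,-0.2,100, 0,0,0.3,0.6,-1,-0.2,100, 0,0,0.3,0.6,-1,-0.2,100]' >/dev/null
python3 -m creep '[0,0,0.1,0.7,-1,-0.5,100, 0,0,0,0.7,-1,-0.5,100, 0,0,0,0.7,-1,-0.5,100, 0,0,0,0.7,-1,-0.5,100, 0,0,0,0.7,-1,-0.5,100, 0,0,0,0.7,-0.7,-0.4,100]'
python3 - <<'E'
from h import *
tool()
f=vision.grab_frame("wrist"); save(f,"w1.png"); T=camT(f); print(np.round(T,3).tolist())
for n,h in (("scraper",.064),("slab",.024),("tray",0.015)):
    for m in vision.cut_out(f,n)[:1]:
        c,s,a=cv2.minAreaRect(np.argwhere(m["mask"])[:,::-1].astype(np.float32))
        b=cv2.boxPoints((c,s,a)); print(n,round(m["score"],2),m["bbox"],p2w(f,[c],h)[0][:2].round(3),b.round().tolist(),p2w(f,b,h)[:,:2].round(3).tolist())
E
```

```text
time_s: 5.05
eef_pos: [0.4976, -0.0479, 0.2021]
eef_rot: [-0.538, -0.459, 0.459, 0.538]
force: [0.3, -1.0, 0.6]
finger_gap: 0.0949
t 5.05 pos [ 0.4976 -0.0479  0.2021] approach [-0.  0. -1.] jaw [ 0.159  0.987 -0.   ] jawdeg 80.8 q [-0.2  -0.21  1.99 -0.    1.36 -1.61] F [ 0.3 -1.   0.6] gap 0.0949
[[0.161, -0.96, -0.229, 0.434], [0.987, 0.156, 0.038, -0.039], [-0.001, -0.232, 0.973, 0.371], [0.0, 0.0, 0.0, 1.0]]
scraper 0.95 [277.2, 160.5, 29.1, 140.4] [ 0.495 -0.074] [[274.0, 162.0], [303.0, 162.0], [303.0, 299.0], [274.0, 299.0]] [[0.432, -0.076], [0.436, -0.05], [0.564, -0.072], [0.559, -0.1]]
slab 0.25 [2.3, 30.5, 138.0, 83.0] [ 0.314 -0.256] [[-15.0, 60.0], [130.0, 19.0], [146.0, 72.0], [0.0, 113.0]] [[0.297, -0.328], [0.285, -0.184], [0.331, -0.183], [0.344, -0.332]]
tray 0.58 [549.7, 99.3, 90.3, 175.1] [0.511 0.245] [[549.0, 102.0], [639.0, 102.0], [639.0, 274.0], [549.0, 274.0]] [[0.418, 0.198], [0.432, 0.286], [0.615, 0.296], [0.599, 0.198]]
```

View pics/w1.png

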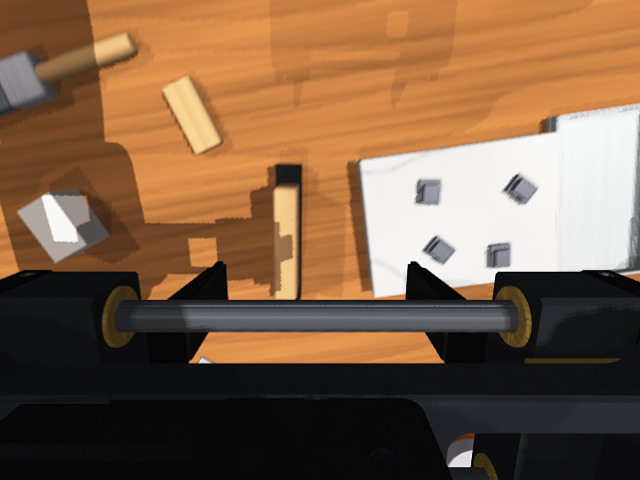

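The picture shows the scraper upright in the image between columns 274 and 300, with its near end at row 165, so the jaw yaw already matches. The slab's near corner is at (360,160) and the wedge is at (190,115). I'll compute the scraper's centre and the slab heading.

```bash
python3 - <<'E'
from h import *
f=vision.grab_frame("wrist")
w=p2w(f,[(274,187),(300,187),(274,290),(299,290)],.064); print(w[:,:2].round(4).tolist())
e=(w[0]+w[1])/2; d=((w[2]+w[3])/2-e); d/=np.linalg.norm(d); print("heading",np.degrees(np.arctan2(d[1],d[0])),"c",e+d*.055)
q=p2w(f,[(276.5,165),(301,165)],.022); print(q.round(4).tolist(),(q[0]+q[1])/2+d*.075)
s=p2w(f,[(360,160),(374,297),(556,134)],.024);print(s.round(4).tolist()); v=s[1]-s[0]; u=s[2]-s[0]; print(np.degrees(np.arctan2(v[1],v[0])),np.degrees(np.arctan2(u[1],u[0]))-90)
c=vision.cut_out(f,"crust0"); print([(round(m["score"],2),p2w(f,[[m["bbox"][0]+m["bbox"][2]/2,m["bbox"][1]+m["bbox"][3]/2]],.03)[0][:2].round(3).tolist()) for m in c])
i=f["image"][150:300,0:150]; cv2.imwrite("pics/dip1.png",cv2.resize(i[:,:,::-1],None,fx=4,fy=4,interpolation=cv2.INTER_CUBIC))
E
```

```text
[[0.4536, -0.0782], [0.4573, -0.055], [0.5512, -0.0968], [0.555, -0.0728]]
heading -10.556061041961938 c [ 0.50954626 -0.07669291  0.064     ]
[[0.4352, -0.0773, 0.022], [0.4392, -0.0528, 0.022]] [ 0.51093163 -0.07878368  0.022     ]
[[0.4437, 0.0064, 0.024], [0.5921, 0.0026, 0.024], [0.4496, 0.1998, 0.024]]
-1.447695421604445 -1.7465170892274955
[(0.78, [0.498, 0.161]), (0.66, [0.563, 0.14]), (0.63, [0.487, 0.07]), (0.6, [0.551, 0.078])]
```

View pics/dip1.png

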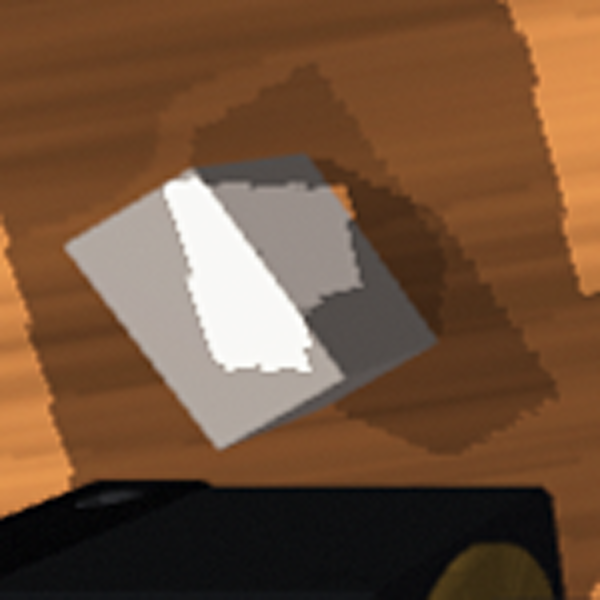

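```bash
python3 -m creep '[0,0,-0.25,0.4,-1,-0.7,100, 0,0,0,0,0,-1,100, 0,0,0,0,0,-1,100, 0,0,0,0,0,-1,100, 0,0,0,0,0,-1,100, 0,0,0,0,0,-0.5,100, 0,0,0,0,0,-0.45,100, 0,0,0,0,0,0,100]'
python3 -m creep '[0,0,0,0,0,0,0, 0,0,0,0,0,0,0, 0,0,0,0,0,0,0, 0,0,0,0,0,0,0, 0,0,0,0,0,0,0, 0,0,0,0,0,0,0, 0,0,0,0,0,0,0]'; python3 -c "
from h import *
goto([.52,.03,.06],88.4)"
```

```text
time_s: 6.35
eef_pos: [0.5089, -0.0763, 0.0329]
eef_rot: [-0.543, -0.453, 0.453, 0.543]
force: [0.0, -0.2, -0.1]
finger_gap: 0.0951
time_s: 7.22
eef_pos: [0.5092, -0.0766, 0.0331]
eef_rot: [-0.543, -0.453, 0.453, 0.543]
force: [0.1, 0.5, -0.2]
finger_gap: 0.0307
t 7.22 pos [ 0.5092 -0.0766  0.0331] approach [-0.  0. -1.] jaw [0.179 0.984 0.   ] jawdeg 79.7 q [-0.25  0.02  2.09  0.    1.03 -1.64] F [ 0.1  0.5 -0.2] gap 0.0307
shift units [0.36 3.55 0.9 ] rot units [-0.   -0.    1.75]
```

```bash
python3 -m creep '[0,0,0,0,0,0,0, 0,0,0,0,0,0,0, 0,0,0,0,0,0,0, 0,0,0,0,0,0,0]'; python3 -m creep '[0,0,0,0,0,0.5,0, 0,0,0,0,0,0.5,0, 0,0,0,0,0,0.5,0, 0,0,0,0,0,0,0, 0,0,0,0,0,0,0]'
python3 -c "
from h import *
goto([.52,.03,.06],88.4)"
```

```text
time_s: 7.72
eef_pos: [0.5092, -0.0767, 0.0332]
eef_rot: [0.543, 0.453, -0.453, -0.543]
force: [0.2, -0.7, -0.2]
finger_gap: 0.0219
time_s: 8.35
eef_pos: [0.509, -0.0765, 0.0781]
eef_rot: [-0.543, -0.453, 0.453, 0.543]
force: [-0.3, 0.2, -2.5]
finger_gap: 0.0217
t 8.35 pos [ 0.509  -0.0765  0.0781] approach [-0.  0. -1.] jaw [0.179 0.984 0.   ] jawdeg 79.7 q [-0.25 -0.05  2.07  0.    1.12 -1.64] F [-0.3  0.2 -2.5] gap 0.0217
shift units [ 0.37  3.55 -0.6 ] rot units [-0.   -0.    1.75]
```

```bash
python3 -m creep '[0,0,0.5,0.1,0.9,0,0, 0,0,0.5,0.1,0.9,0,0, 0,0,0.5,0.1,0.9,0,0, 0,0,0.25,0,0.8,0,0, 0,0,0,0,0,0,0, 0,0,0,0,0,-0.35,0, 0,0,0,0,0,-0.3,0, 0,0,0,0,0,0,0]'
python3 - <<'E'
from h import *
tool()
f=vision.grab_frame("wrist"); save(f,"w2.png")
E
```

```text
time_s: 9.35
eef_pos: [0.5176, 0.0277, 0.0576]
eef_rot: [-0.507, -0.492, 0.493, 0.508]
force: [0.4, -0.5, -2.2]
finger_gap: 0.0218
t 9.35 pos [0.5176 0.0277 0.0576] approach [-0.002 -0.    -1.   ] jaw [ 0.029  1.    -0.   ] jawdeg 88.3 q [-0.05 -0.01  2.07 -0.    1.08 -1.59] F [ 0.4 -0.5 -2.2] gap 0.0218
```

View pics/w2.png

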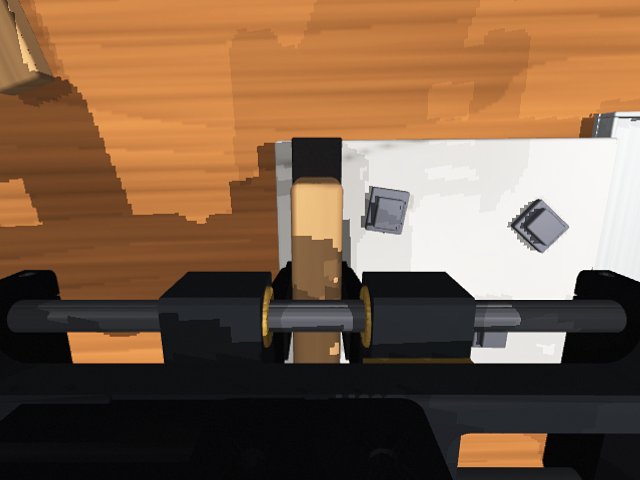

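The scraper foot spans the slab, with its near end flush at row 138, and all the crusts are ahead of it. Sweeping now.

```bash
python3 -m creep '[0,0,0,0.01,0.3,0,0, 0,0,0,0.01,0.3,0,0, 0,0,0,0.01,0.3,0,0, 0,0,0,0.01,0.3,0,0, 0,0,0,0.01,0.3,0,0, 0,0,0,0.01,0.3,0,0, 0,0,0,0.01,0.3,0,0, 0,0,0,0.01,0.3,0,0]'
python3 -m creep '[0,0,0,0.01,0.3,0,0, 0,0,0,0.01,0.3,0,0, 0,0,0,0.01,0.3,0,0, 0,0,0,0.01,0.3,0,0, 0,0,0,0.01,0.3,0,0, 0,0,0,0.01,0.3,0,0, 0,0,0,0.01,0.3,0,0, 0,0,0,0.01,0.3,0,0]'
python3 -m creep '[0,0,0,0.01,0.3,0,0, 0,0,0,0.01,0.3,0,0, 0,0,0,0.01,0.3,0,0, 0,0,0,0.01,0.3,0,0, 0,0,0,0.01,0.3,0,0, 0,0,0,0,0.2,0,0, 0,0,0,0,0,0,0]'
python3 - <<'E'
from h import *
f=vision.grab_frame("scene"); i=f["image"][150:310,240:420]; cv2.imwrite("pics/s2.png",cv2.resize(i[:,:,::-1],None,fx=4,fy=3.7,interpolation=cv2.INTER_CUBIC))
E
```

```text
time_s: 10.4
eef_pos: [0.5206, 0.101, 0.0587]
eef_rot: [0.507, 0.493, -0.493, -0.507]
force: [-0.4, -0.1, -2.2]
finger_gap: 0.0219
time_s: 11.4
eef_pos: [0.523, 0.173, 0.0586]
eef_rot: [-0.507, -0.493, 0.493, 0.507]
force: [0.5, -0.4, -2.2]
finger_gap: 0.0221
time_s: 12.28
eef_pos: [0.5241, 0.2236, 0.0581]
eef_rot: [-0.507, -0.493, 0.493, 0.507]
force: [-0.3, 0.1, -2.4]
finger_gap: 0.0219
```

View pics/s2.png

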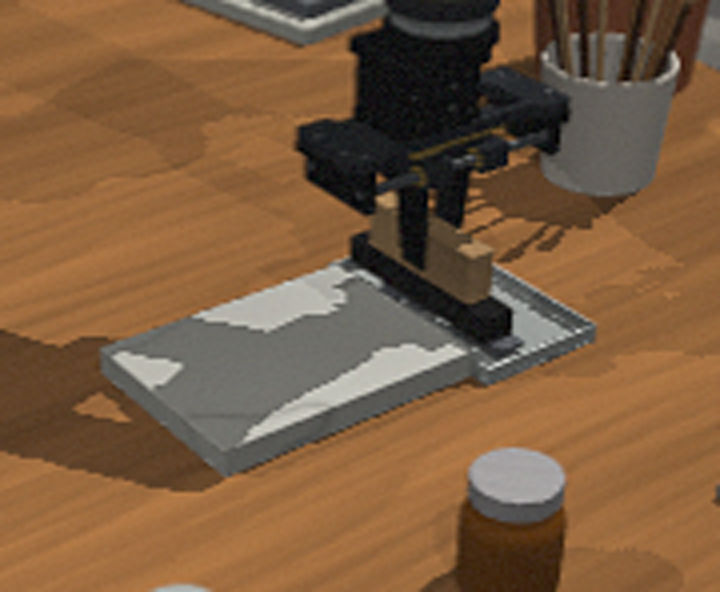

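The slab is clear and the crusts have gone over the edge. I'll lift, back off and check the tray.

```bash
python3 -m creep '[0,0,0,0,0,0.7,0, 0,0,0,0,0,1,0, 0,0,0,0,0,1,0, 0,0,0,0,-0.5,0,0, 0,0,0,0,-0.9,0,0, 0,0,0,0,-0.9,0,0, 0,0,0,0,-0.9,0,0, 0,0,0,0,0,0,0]'
python3 - <<'E'
from h import *
tool()
for n in("top","scene","wrist"):
    f=vision.grab_frame(n)
    for m in vision.cut_out(f,"crust0"):
        if m["score"]>.25: print(n,round(m["score"],2),m["bbox"],p2w(f,[[m["bbox"][0]+m["bbox"][2]/2,m["bbox"][1]+m["bbox"][3]/2]],.012)[0][:2].round(3).tolist())
    if n=="wrist": save(f,"w3.png")
    if n=="top": t=f["image"][180:340,180:380]
cv2.imwrite("pics/t3.png",cv2.resize(t[:,:,::-1],None,fx=3.5,fy=3.5,interpolation=cv2.INTER_CUBIC))
E
```

```text
time_s: 13.32
eef_pos: [0.5233, 0.125, 0.1374]
eef_rot: [-0.507, -0.491, 0.493, 0.508]
force: [0.1, 0.8, -1.9]
finger_gap: 0.0218
t 13.32 pos [0.5233 0.125  0.1374] approach [-0.003 -0.001 -1.   ] jaw [ 0.031  1.    -0.001] jawdeg 88.2 q [ 0.13 -0.06  1.97 -0.    1.23 -1.4 ] F [ 0.1  0.8 -1.9] gap 0.0218
scene 0.59 [344.5, 228.5, 6.7, 5.7] [0.523, 0.232]
scene 0.51 [363.4, 241.3, 6.5, 2.7] [0.598, 0.236]
wrist 0.96 [424.2, 257.1, 23.4, 15.8] [0.559, 0.236]
wrist 0.73 [423.5, 198.1, 31.0, 25.6] [0.509, 0.236]
wrist 0.6 [407.5, 170.5, 36.5, 35.9] [0.489, 0.224]
```

View pics/t3.png

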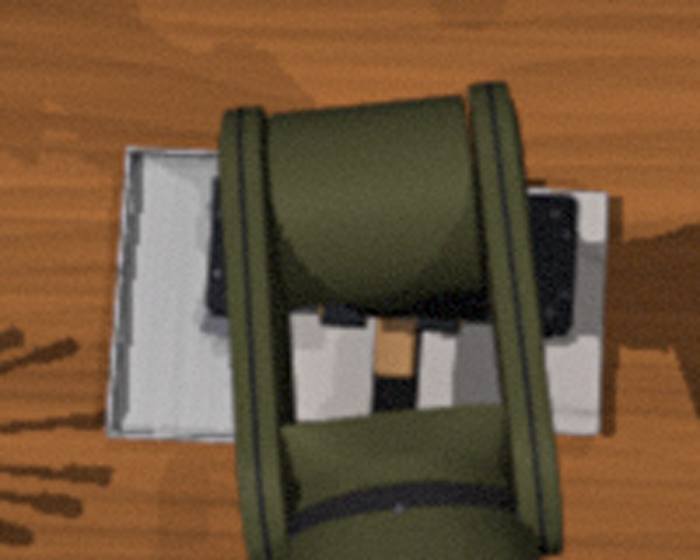

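The arm hides the tray; three or four crusts were detected in it. I'll carry the scraper on to its standing place, then check the tray before releasing.

```bash
python3 -m creep '[0,0,0,0,-1,0,0, 0,0,0,0,-1,0,0, 0,0,0,0,-1,0,0, 0,0,0,0,-1,0,0, 0,0,0,-0.1,-1,0,0, 0,0,0,-0.1,-1,0,0, 0,0,0,-0.2,-0.8,0,0, 0,0,0,0,0,0,0]'
python3 - <<'E'
from h import *
tool()
ims=[]
for n in("top","scene","wrist"):
    f=vision.grab_frame(n)
    for m in vision.cut_out(f,"crust0"):
        if m["score"]>.25: print(n,round(m["score"],2),m["bbox"],p2w(f,[[m["bbox"][0]+m["bbox"][2]/2,m["bbox"][1]+m["bbox"][3]/2]],.01)[0][:2].round(3).tolist())
    if n=="top": a=f["image"][210:320,195:275]
    if n=="scene": b=f["image"][200:265,310:405]
cv2.imwrite("pics/t4.png",np.hstack([cv2.resize(x[:,:,::-1],(400,550),interpolation=cv2.INTER_CUBIC) for x in(a,cv2.copyMakeBorder(b,20,20,0,0,cv2.BORDER_CONSTANT))]))
E
```

```text
time_s: 14.62
eef_pos: [0.5125, -0.0772, 0.1397]
eef_rot: [0.507, 0.493, -0.493, -0.507]
force: [1.5, 0.9, -2.4]
finger_gap: 0.0218
t 14.62 pos [ 0.5125 -0.0772  0.1397] approach [ 0.  0. -1.] jaw [0.029 1.    0.   ] jawdeg 88.3 q [-0.25 -0.11  2.02  0.    1.24 -1.79] F [ 1.5  0.9 -2.4] gap 0.0218
top 0.5 [247.6, 272.3, 8.4, 15.0] [0.488, 0.22]
scene 0.41 [344.5, 230.6, 6.4, 2.1] [0.522, 0.233]
wrist 0.59 [637.6, 264.3, 0.1, 18.9] [0.562, 0.221]
```

View pics/t4.png

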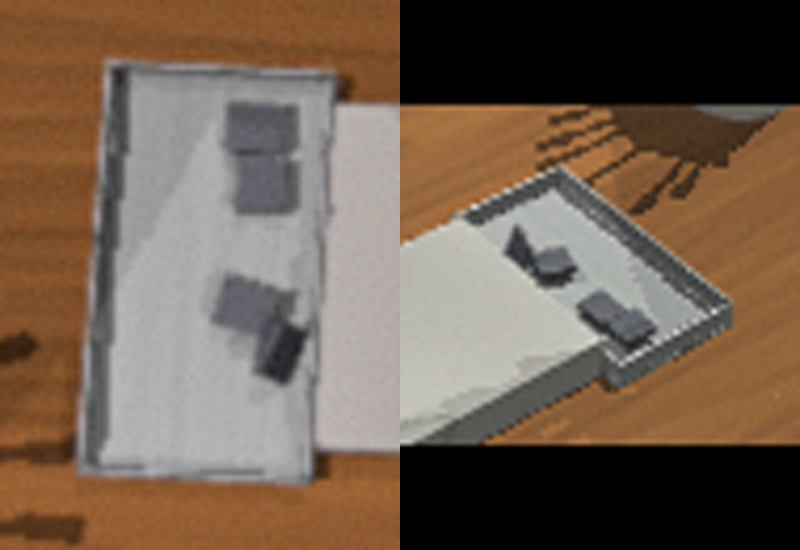

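All four crusts are in the tray. Three lie flat, and one stands tilted against another at about (280,350) in the left half. I'll triangulate that one's height against the 22 mm limit.

```bash
python3 - <<'E'
from h import *
t=vision.grab_frame("top"); s=vision.grab_frame("scene")
def tri(a,b):
    g=[]
    for f,p in((t,a),(s,b)):
        x=p2w(f,[p],0)[0]; o=camT(f)[:3,3]; d=(x-o)/np.linalg.norm(x-o); g.append((o,d))
    A=sum(np.eye(3)-np.outer(d,d) for o,d in g); B=sum((np.eye(3)-np.outer(d,d))@o for o,d in g)
    P=np.linalg.solve(A,B); return P.round(4),[np.linalg.norm((np.eye(3)-np.outer(d,d))@(P-o)).round(4) for o,d in g]
print("leaning",tri((251,280),(338.5,227.3)))
print("flat neighbour",tri((195+252/5,210+303/5),(310+153/4.21,180+263/5.24)))
print("flat other",tri((195+262/5,210+127/5),(310+232/4.21,180+325/5.24)))
print("scraper place",p2w(t,[[0,0]],0)[0][:1]); goto([.51,-.077,.034],88.3)
E
```

```text
leaning (array([0.4893, 0.2231, 0.0115]), [np.float64(0.0024), np.float64(0.0024)])
flat neighbour (array([0.5094, 0.2363, 0.0069]), [np.float64(0.0019), np.float64(0.0019)])
flat other (array([0.5874, 0.236 , 0.0081]), [np.float64(0.003), np.float64(0.003)])
scraper place [1.11671574]
t 15.03 pos [ 0.5126 -0.076   0.1397] approach [-0.  0. -1.] jaw [0.027 1.    0.   ] jawdeg 88.5 q [-0.25 -0.11  2.02  0.    1.24 -1.79] F [ 0.5 -0.1 -2.5] gap 0.0219
shift units [-0.09 -0.03 -3.52] rot units [-0.   -0.   -0.03]
```

It is at about 12 mm, well under the limit. Standing the scraper down now.

```bash
python3 -m creep '[0,0,0,0,0,-1,0, 0,0,0,0,0,-1,0, 0,0,0,0,0,-0.8,0, 0,0,0,0,0,-0.4,0, 0,0,0,0,0,-0.2,0, 0,0,0,0,0,-0.12,0, 0,0,0,0,0,0,0, 0,0,0,0,0,0,0]'
python3 -m creep '[0,0,0,0,0,0,60, 0,0,0,0,0,0,60, 0,0,0,0,0,0,60, 0,0,0,0,0,0,60, 0,0,0,0,0,0,60, 0,0,0,0,0,0,60, 0,0,0,0,0,0.2,60, 0,0,0,0,0,0.5,80]'
python3 -m creep '[0,0,0,0,0,1,100, 0,0,0,0,0,1,100, 0,0,0,0,0,1,100, 0,0,0,0,-0.5,1,100, 0,0,0,0,-1,1,100, 0,0,0,0,-1,0,100, 0,0,0,-0.3,-1,0,100, 0,0,0,-0.3,-1,0,100]'
python3 -c "
from h import *
goto([.45,-.305,.2],107.5)"
```

```text
time_s: 16.02
eef_pos: [0.5131, -0.0768, 0.0348]
eef_rot: [0.507, 0.493, -0.493, -0.506]
force: [-0.1, -0.6, -2.2]
finger_gap: 0.0218
time_s: 17.02
eef_pos: [0.5118, -0.0765, 0.0551]
eef_rot: [-0.506, -0.493, 0.493, 0.507]
force: [-0.3, -0.2, -0.2]
finger_gap: 0.0627
time_s: 18.02
eef_pos: [0.4944, -0.2127, 0.2066]
eef_rot: [0.507, 0.493, -0.493, -0.506]
force: [0.4, -0.7, 0.5]
finger_gap: 0.0952
t 18.02 pos [ 0.4944 -0.2127  0.2066] approach [ 0.002 -0.001 -1.   ] jaw [ 0.028  1.    -0.001] jawdeg 88.4 q [-0.51 -0.12  1.91  0.    1.35 -2.05] F [ 0.4 -0.7  0.5] gap 0.0952
shift units [-1.48 -3.08 -0.22] rot units [0.01 0.02 3.82]
```

```bash
python3 -m creep '[0,0,0,-1,-0.7,0,100, 0,0,0,-1,-0.7,0,100, 0,0,0,-1,-0.7,0,100, 0,0,0,-1,-0.7,0,100, 0,0,0,-0.6,0,0,100, 1,0,0,0,0,0,100, 0,0,0,0,0,0,100]'
python3 - <<'E'
from h import *
tool()
f=vision.grab_frame("wrist")
for m in vision.cut_out(f,"dipper")[:2]:
    c,s,a=cv2.minAreaRect(np.argwhere(m["mask"])[:,::-1].astype(np.float32)); print(m["score"],m["bbox"])
    x,y,w,h=[int(v) for v in m["bbox"]]
x0,y0=max(0,x-25),max(0,y-25); x1,y1=min(640,x+w+25),min(480,y+h+25); print(x0,y0,x1,y1)
cv2.imwrite("pics/dip2.png",cv2.resize(f["image"][y0:y1,x0:x1,::-1],None,fx=4,fy=4,interpolation=cv2.INTER_CUBIC))
E
```

```text
time_s: 18.9
eef_pos: [0.3564, -0.296, 0.2057]
eef_rot: [-0.485, -0.514, 0.471, 0.528]
force: [-0.3, 0.1, -0.5]
finger_gap: 0.0952
t 18.9 pos [ 0.3564 -0.296   0.2057] approach [ 0.001  0.086 -0.996] jaw [0.029 0.996 0.086] jawdeg 88.3 q [-0.85 -0.26  2.03  0.06  1.43 -2.4 ] F [-0.3  0.1 -0.5] gap 0.0952
0.68 [269.1, 280.6, 53.4, 65.4]
244 255 347 370
```

View pics/dip2.png

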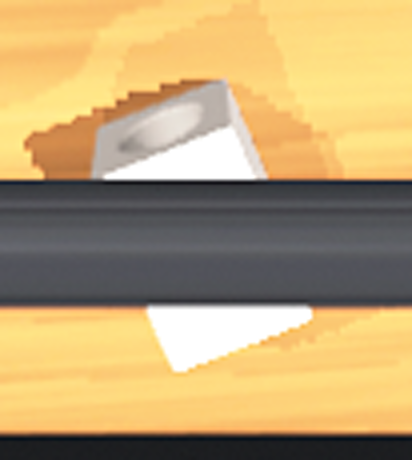

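The well is confirmed on the dipper's −x end (ellipse at crop (165,130)). A +rx tilt gives positive q4, so the plan is to grasp, yaw the well to +y, then tilt +90° about x.

```bash
python3 - <<'E'
from h import *
f=vision.grab_frame("wrist")
P=p2w(f,[(269.5,299.5),(302,286.8),(322,334.5),(288.5,348)],.04)[:,:2]; print(P.round(4).tolist(),P.mean(0).round(4))
for i in range(4): d=P[(i+1)%4]-P[i]; print(np.linalg.norm(d).round(4),np.degrees(np.arctan2(d[1],d[0])).round(1))
goto([*P.mean(0),.1],107.5)
E
```

```text
[[0.4368, -0.3326], [0.4247, -0.2981], [0.4814, -0.2784], [0.4949, -0.3155]] [ 0.4594 -0.3061]
0.0366 109.2
0.0601 19.2
0.0395 -70.1
0.0606 -163.6
t 19.05 pos [ 0.3567 -0.2952  0.2053] approach [ 0.     0.086 -0.996] jaw [0.027 0.996 0.086] jawdeg 88.4 q [-0.84 -0.26  2.03  0.06  1.43 -2.4 ] F [ 0.2  0.6 -1. ] gap 0.0947
shift units [ 3.42 -0.36 -3.51] rot units [-0.98 -0.16  3.81]
```

```bash
python3 -m creep '[-1,0,0.8,0.7,-0.1,-0.3,100, 0,-0.1,0.8,0.7,-0.1,-0.7,100, 0,0,0.8,0.7,-0.1,-0.9,100, 0,0,0.8,0.7,-0.05,-1,100, 0,0,0.7,0.6,0,-0.6,100, 0,0,0,0,0,0,100]'
python3 -c "
from h import *
goto([.4585,-.306,.008],108)"
```

```text
time_s: 19.8
eef_pos: [0.4584, -0.3045, 0.0983]
eef_rot: [0.416, 0.574, -0.571, -0.415]
force: [-0.2, 0.1, -0.0]
finger_gap: 0.095
t 19.8 pos [ 0.4584 -0.3045  0.0983] approach [ 0.003  0.003 -1.   ] jaw [-0.309  0.951  0.002] jawdeg 108.0 q [-0.69  0.01  1.98  0.    1.16 -2.57] F [-0.2  0.1 -0. ] gap 0.095
shift units [ 0.   -0.05 -3.01] rot units [-0.04  0.03 -0.  ]
```

```bash
python3 -m creep '[0,0,0,0,-0.05,-0.8,100, 0,0,0,0,0,-0.8,100, 0,0,0,0,0,-0.7,100, 0,0,0,0,0,-0.4,100, 0,0,0,0,0,-0.25,100, 0,0,0,0,0,0,0, 0,0,0,0,0,0,0, 0,0,0,0,0,0,0]'
python3 -m creep '[0,0,0,0,0,0,0, 0,0,0,0,0,0,0, 0,0,0,0,0,0,0, 0,0,0,0,0,0,0, 0,0,0,0,0,0,0, 0,0,0,0,0,0,0]'
```

```text
time_s: 20.8
eef_pos: [0.4589, -0.308, 0.0123]
eef_rot: [0.418, 0.573, -0.57, -0.414]
force: [0.2, -0.6, -0.0]
finger_gap: 0.0702
time_s: 21.55
eef_pos: [0.4585, -0.3077, 0.0116]
eef_rot: [0.418, 0.573, -0.57, -0.415]
force: [0.2, -0.7, 0.6]
finger_gap: 0.0398
```

```bash
python3 -m creep '[0,0,0,0,0,0.5,0, 0,0,0,0,0,1,0, 0,0,0,0,0,1,0, 0,0,0,0,0,1,0, 0,0,-1,0,0.5,1,0, 0,0,-1,0.1,1,1,0, 0,0,-1,0.1,1,1,0, 0,0,-1,0.1,1,0.5,0]'
python3 -m creep '[0,0,-1,0.2,1,0,0, 0,0,-1,0.2,1,0,0, 0,0,-1,0.2,1,0,0, 0,0,-1,0.2,1,0,0, 0,0,-1,0.2,1,0,0, 0,0,-1,0.2,1,0,0, 0,0,-1,0.2,1,0,0, 0,0,-1,0.2,1,0,0]'
python3 -m creep '[0,0,-1,0.1,1,0,0, 0,0,-1,0,1,0,0, 0,0,-1,0,0.5,0,0, 0,0,-1,0,0,0,0, 0,0,-1,0,0,0,0, 0,0,-1,0,0,0,0, 0,0,-1,0,0,0,0, 0,0,-1,0,0,0,0]'
python3 -c "
from h import *
goto([.519,.111,.2],0)"
```

```text
time_s: 22.55
eef_pos: [0.468, -0.202, 0.2246]
eef_rot: [0.513, 0.492, -0.488, -0.507]
force: [1.2, 0.6, -2.4]
finger_gap: 0.0399
time_s: 23.55
eef_pos: [0.5153, 0.0385, 0.2223]
eef_rot: [0.649, 0.287, -0.285, -0.645]
force: [-0.6, 0.1, -0.8]
finger_gap: 0.0394
time_s: 24.55
eef_pos: [0.5181, 0.1124, 0.2222]
eef_rot: [0.707, 0.048, -0.048, -0.704]
force: [0.7, 0.1, -1.6]
finger_gap: 0.0401
t 24.55 pos [0.5181 0.1124 0.2222] approach [ 0.    -0.006 -1.   ] jaw [ 0.991  0.135 -0.001] jawdeg 7.7 q [ 0.12 -0.15  1.91 -0.01  1.38 -0.02] F [ 0.7  0.1 -1.6] gap 0.0401
shift units [ 0.03 -0.05 -0.74] rot units [ 0.06 -0.   -1.55]
```

```bash
python3 -m creep '[0,0,-0.8,0,0,0,0, 0,0,-0.7,0,0,0,0, 1,0,0,0,0,0,0, 1,0,0,0,0,0,0, 1,0,0,0,0,0,0, 1,0,0,0,0,0,0, 1,0,0,0,0,0,0, 1,0,0,0,0,0,0]'
python3 -m creep '[1,0,0,0,0,0,0, 1,0,0,0,0,0,0, 1,0,0,0,0,0,0, 1,0,0,0,0,0,0]'
python3 -c "
from h import *
goto([.519,.111,.2],0,(0,1,0))"
```

```text
time_s: 25.55
eef_pos: [0.5183, 0.1123, 0.2225]
eef_rot: [-0.501, -0.004, 0.002, 0.865]
force: [-0.2, 0.6, -1.5]
finger_gap: 0.04
time_s: 26.05
eef_pos: [0.5184, 0.1121, 0.2224]
eef_rot: [-0.344, -0.004, 0.001, 0.939]
force: [0.5, 0.4, -1.4]
finger_gap: 0.0401
t 26.05 pos [0.5184 0.1121 0.2224] approach [-0.     0.764 -0.646] jaw [1.    0.006 0.006] jawdeg 0.3 q [-0.31 -0.06  2.01  0.81  1.55 -0.49] F [ 0.5  0.4 -1.4] gap 0.0401
shift units [ 0.02 -0.04 -0.75] rot units [ 8.05  0.09 -0.03]
```

```bash
python3 -m creep '[1,0,0,0,0,0,0, 1,0,0,0,0,0,0, 1,0,0,0,0,0,0, 1,0,0,0,0,0,0, 1,0,0,0,0,-0.1,0, 1,0,0,0,0,-0.2,0, 1,0,0,0,0,-0.2,0, 1,0,0,0,0,-0.2,0]'
python3 -m creep '[0,0,0,0,0,0,0, 0,0,0,0,0,0,0, 0,0,0,0,0,0,0, 0,0,0,0,0,0,0]'
python3 - <<'E'
from h import *
goto([.519,.111,.2],0,(0,1,0))
b=vision.grab_frame("scene"); a=vision.grab_frame("top")
for n,z in(("scraper",0),("wedge",0),("brush",0),("knife",0),("tin",0),("jar",0),("brush_pot",0),("dipper",.2)):
    print(n,[(k,round(m["score"],2),p2w(f,[m["position"]],z)[0][:2].round(3).tolist()) for k,f in(("t",a),("s",b)) for m in vision.mark_of(f,n)[:1]])
cv2.imwrite("pics/end.png",np.vstack([cv2.resize(x[:,:,::-1],(720,300),interpolation=cv2.INTER_CUBIC) for x in(b["image"][150:290,120:456],a["image"][190:330,190:526])]))
E
```

```text
time_s: 27.05
eef_pos: [0.5187, 0.1121, 0.201]
eef_rot: [-0.002, -0.004, 0.0, 1.0]
force: [0.4, 0.5, -1.0]
finger_gap: 0.0396
time_s: 27.55
eef_pos: [0.5188, 0.1123, 0.2015]
eef_rot: [-0.003, -0.005, 0.0, 1.0]
force: [-0.0, -0.6, -1.2]
finger_gap: 0.0397
t 27.55 pos [0.5188 0.1123 0.2015] approach [-0.001  1.    -0.007] jaw [1.    0.001 0.009] jawdeg 0.1 q [-0.43  0.29  2.04  1.26  1.87 -0.82] F [-0.  -0.6 -1.2] gap 0.0397
shift units [ 0.01 -0.04 -0.05] rot units [ 0.08  0.11 -0.01]
scraper [('t', 0.59, [0.313, -0.289]), ('s', 0.74, [0.518, -0.066])]
wedge [('s', 0.51, [0.377, -0.154])]
brush [('t', 0.76, [0.313, -0.289]), ('s', 0.85, [0.313, -0.295])]
knife [('t', 0.75, [0.736, -0.25]), ('s', 0.73, [0.743, -0.255])]
tin [('t', 0.61, [0.724, -0.12]), ('s', 0.78, [0.734, -0.124])]
jar [('t', 0.8, [0.781, 0.07]), ('s', 0.61, [0.769, 0.081])]
brush_pot [('t', 0.64, [0.415, 0.498]), ('s', 0.95, [0.425, 0.488])]
dipper [('t', 0.59, [0.715, 0.074]), ('s', 0.55, [0.521, 0.105])]
```

View pics/end.png

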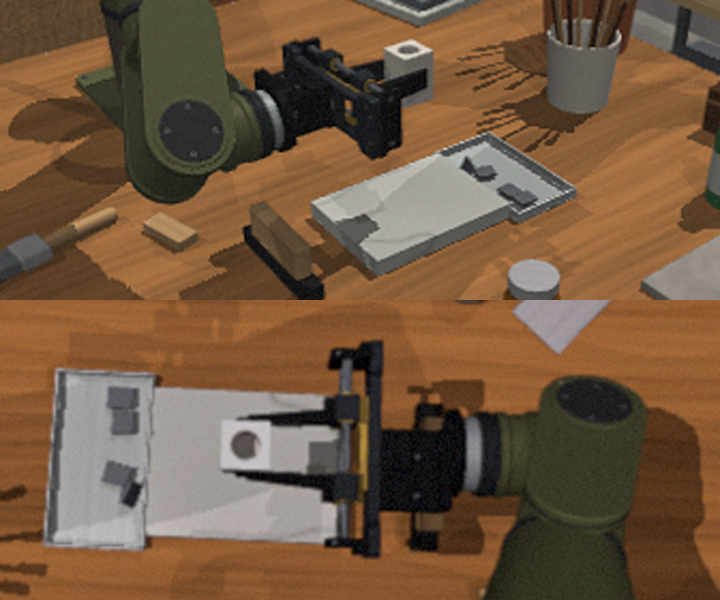

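The dipper is held well-up over the slab's middle, the crusts are in the tray and the scraper is upright. I'll lower it slightly so its underside is about 11 cm above the slab, settle, check and hand in.

```bash
python3 -m creep '[0,0,0,0,0,-0.3,0, 0,0,0,0,0,-0.3,0, 0,0,0,0,0,-0.3,0, 0,0,0,0,0,-0.3,0, 0,0,0,0,0,0,0, 0,0,0,0,0,0,0, 0,0,0,0,0,0,0, 0,0,0,0,0,0,0]' && python3 -c "
from h import *
o,M=tool(); print(o['dq'].round(3))
f=vision.grab_frame('scene'); print([p2w(f,[m['position']],z)[0].round(3).tolist() for n,z in(('dipper',.165),('scraper',0)) for m in vision.mark_of(f,n)[:1]])
if o['finger_gap']>.035: print(manip.finish_job())"
```

```text
time_s: 29.45
eef_pos: [0.5186, 0.1123, 0.1649]
eef_rot: [-0.003, -0.004, 0.0, 1.0]
force: [0.7, -0.4, -1.6]
finger_gap: 0.0397
t 29.45 pos [0.5186 0.1123 0.1649] approach [-0.001  1.    -0.006] jaw [1.    0.001 0.008] jawdeg 0.0 q [-0.43  0.37  2.03  1.24  1.85 -0.88] F [ 0.7 -0.4 -1.6] gap 0.0397
[0.001 0.001 0.002 0.    0.002 0.003]
[[0.517, 0.103, 0.165], [0.521, -0.072, 0.0]]
the job is handed in; nothing more can be done
None
```

I swept all four crusts into the tray with the scraper and stood it back upright on the bare table at about (0.51, −0.08). I then turned the dipper well-up, and the job is handed in at about 29.5 s of the 67 s allowed; no verdict is reported.

- **Dipper:** it is held still and level to within about 1°, at about (0.519, 0.104, 0.165). That is over the slab's middle, with its underside about 11 cm above the slab's top and the finger gap at 39.7 mm.
- **Crusts:** the last pictures showed all four in the tray. One leans on its edge; I triangulated its height at about 12 mm, under the 22 mm limit.
- **Bystanders:** the positions I re-measured agree with the start to within about 1–2 cm, which is the measuring noise.
- **Checks that failed or disagreed:** in the last top view the arm hid the scraper, and the network labelled the brush as the scraper and something else as the dipper. I relied on the scene camera and the pictures instead.

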